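Move the charged battery from the charger to the airbrush compressor

TASK

The battery on the charger is full. Squeeze its two sprung side tabs, firmly but without crushing them, and lift it out of the charger, never wrenching at a latched hook. Then fit it upright into the empty socket on top of the cordless airbrush compressor and press it fully home so that both tabs spring out and latch, without bottoming the compressor out on its rubber feet, and leave the tape, paint jars and airbrush where they are.

Things in the scene. Friction and masses are not known exactly. Their poses are not given: they have to be found in the camera images.
- pack_grip (a point): Loose battery pack, 100 mm tall, 0.2-0.34 kg, starts latched in the charger: black head 57 (x) x 41 (y) x 52 mm with a dark red band, over a black stem. Point: midway between the ribbed red snap tabs on its y sides (each 28 wide, reaching 16 mm above and below it; 55 mm over both out, 45 pressed in), 32 mm above the head's underside, 20 below its flat top. z up; three green lamps on the -x side.
- pack_foot (a point): Centre of the underside of the pack's stem, 80 mm below pack_grip. The stem is 38 (x) x 39 (y) x 48 mm, its lower edges bevelled (2.5 mm over 10), with a key rib 10 mm wide, 4 mm deep down its -x side and, on the y sides, the hooks of the tabs, 25 to 36 mm above the foot.
- tab_left (a joint): The pack's +y tab: sprung travel in m, 0 = out, 0.005 = fully in. It yields from 3 N, is fully in at 8 N, is harmed over 30 N. Its hook holds under a ledge of the socket, lets go from about 0.004 (both tabs must be in), and catches when the tab springs out in a seated pack (to within 1.5 mm of home). Pushing the pack in with tabs out also snaps them, at 12-18 N.
- tab_right (a joint): The pack's -y tab, as the left one.
- charger_mouth (a point): Centre of the socket's mouth in the flat top of the grey charger with dark red sloping front (122 x 104 mm, 64 mm tall, screwed down). z up, -x its front; the seated pack's axes lie along these, head on the rim, pack_grip 32 mm above. Sprung blades rub on the stem's last 15 mm with 5-9 N; a harder pull (plus weight) means a hook still holds; over 10 N tears a hook.
- compressor_mouth (a point): Centre of the mouth of the empty, like socket (grey square) in the red top of the cordless compressor, 220 (x) x 150 (y) mm, top 118 mm above the table. z up, -x its front. Opening 40 (x) x 41 (y) x 50 mm deep, 1 mm wider than the stem all round, key slot in its -x wall, same blades (up to 14 N going in): the pack enters with its axes along these; seated, pack_grip is 32 mm above.
- pump (a joint): How far the compressor's housing (with socket) has sunk on its soft rubber feet, in m: 0 = free, grows downward, 0.4 mm per N, springs back; 11.5 mm (28 N) is too hard, it bottoms out. The rubbing blades carry the housing down with the pack, so the pack is home only when a firm push moves it no further into the socket.
- compressor_handle (a point): Middle of the top bar of the compressor's black carry handle, which crosses the top along y, 107 mm behind (+x of) the socket's centre, 120 mm long, 59 mm above the red top.
- tape: Roll of cream masking tape lying flat, 110 mm across, 25 mm high; bystander. Origin at the centre of its underside.
- jar_red: Small red paint jar with a white lid, 42 mm across, 62 mm tall; bystander. Origin at the centre of its underside.
- jar_black: Small black paint jar with a white lid, 42 mm across, 62 mm tall; bystander. Origin at the centre of its underside.
- airbrush: Steel airbrush lying along its x axis, 145 mm long, 37 mm high at its cup; bystander. Origin under its middle.
Not all that is in view belongs to the job. Of the things that look like the part that bears charger_mouth, the smallest one is meant.

How it is judged:
On the way:
1. the battery, its tabs squeezed, has been lifted right out of the charger (z of pack_grip in the frame of charger_mouth above 0.09 m), for 0.1 s.
At the end, for the whole second after the job is handed in: the battery sits upright in the compressor's socket, its shoulder within 1.5 mm of the rim and within 4 mm of the socket's centre, both tabs sprung back out to within 1.5 mm, at rest and let go, the bystanders within 20 mm of their places (z of pack_grip in the frame of compressor_mouth below 0.0335 m and horizontal distance between pack_grip and compressor_mouth below 0.004 m and angle between pack_grip's own z axis and vertical below 0.07 rad and value of joint each of tab_left, tab_right below 0.0015 m and linear speed of pack below 0.01 m/s); the robot touches nothing.
It fails at once if a tab is squeezed with more than 30 N (contact force between the fingers and tab_left above 30 N or contact force between the fingers and tab_right above 30 N).
It fails at once if a latched hook is torn at: more than 10 N between a tab and the charger (contact force between any of tab_left, tab_right and charger above 10 N).
It fails at once if the compressor is pushed down so hard (about 28 N) that it bottoms out on its rubber feet (value of joint pump above 0.0115 m).
It fails at once if a bystander is moved more than 20 mm (distance of any of tape, jar_red, jar_black, airbrush from where it was at the start of the episode above 0.02 m).
It also fails if it takes over 58 s, if anything falls off the work surface, if the arm or the gripper's body presses on something with over 40 N, if the wrist force passes 120 N, or if a joint passes its speed limit or range.

ROBOT

A 6-joint arm with a two-finger parallel gripper is mounted at the origin on the work surface. World frame = base frame: x ahead of the robot, y to its left, z up, the work surface at z = 0. Lengths are in m, angles in rad, forces in N, time in s.
With the tool pointing down it reaches from about 0.375 to 0.9 m from the base axis. Payload 3.1 kg.
Tool frame: the origin (TCP) lies on the centre line of the jaws, within the pads' length; the fingertips stand robot.tip_reach ahead of it and the grasp point (between the pads) is the TCP (robot.tip_reach is the distance from the TCP to the fingertips, in m); z points along the fingers, y is the direction in which the jaws open and shut (so a half turn about z gives the same grasp; the last joint's range is limited). The gripper opens to 87 mm and grips with 3 to 60 N. Pads are 19 mm wide; open, the fingers measure 117 mm over their backs; the gripper's body (75 mm by 190 mm) begins 51 mm behind the grasp point.
Start: joints at [-1.3, 0.527, 1.433, -0, 1.181, -0.178], TCP at [0.272, -0.563, 0.242] pointing down, gripper open.
Joint ranges: [-3.08, 3.08], [-0.75, 2.2], [0.22, 2.44], [-1.43, 4.57], [0, 2.65], [-2.85, 2.85]. Speed limits (rad/s): [2.79, 2.79, 3.14, 3.14, 3.14, 3.14].

INTERFACE

Orientations are given as a unit quaternion [x, y, z, w].
In Python, from rig import telemetry, viewer, robot gives the robot as it stands. The module is installed in compiled form; this text tells all that it offers.
- The arm moves only by the tool step_arm, never from a script. Its argument "targets" is a list of rows, each an object of numbers: "dx", "dy", "dz": the shift along the tool's x, y, z in m; "rx", "ry", "rz": the turn, a rotation vector about the tool's x, y, z in degrees. In form: [{"dx": .., "dy": .., "dz": .., "rx": .., "ry": .., "rz": ..}, ...]. A call has exactly 5 rows; each row is the pose to reach, as a shift and turn from the pose measured when the call began, along the tool's axes at that moment; what a row does not reach only later rows make up. A row lasts 1/8 s, in which the tool goes at most 62.5 mm and 10.7 degrees, less where a joint would pass 70% of its speed; a pose out of reach is approached as far as the arm can. A call with a gripper value outside its range is refused whole. "gripper" is the opening, from 0 (shut) to 1 (fully open), set as the call begins (left out, the last holds). The fingers move at their own pace and stop on an object; "force" is the grip in N (left out, the last holds). Time passes only in rows, so rows that repeat a pose let the fingers close, or fill a call up. It gives the time, the measured TCP pose, the force and the opening at its end, in the units of the state.
- telemetry.get_obs(): the state, without advancing time (a new reading comes with each control period).
- viewer.camera(name): name is "side" or "top" or "wrist"; returns a dict with "img" (480x640x3 uint8, blue, green, red), "depth" (480x640 float32, m along the optical axis (not along the pixel's ray), 0 where there is no reading), "K" (3x3 intrinsics, pixels), "k1" (the pictures are not rectified: a ray, as slopes to the right and down, at radius r is drawn at 1 + k1 r^2 times it, then the intrinsics apply), "R" (3x3) and "t" (3): a world point X has camera coordinates R X + t. Camera axes: x right, y down, z forward; pixel columns grow to the right and rows downward; lengths in m; the calibration is good to about 2 mm. A picture is of the moment at which its call begins.
- robot.hand_in(): hands the job in, once; it reports no verdict.
The state is a dict: "time": time; "q": joint angles; "joint_velocities": joint speeds; "joint_torque": joint torques, N m; "position": TCP position; "tool_rot": TCP orientation; "ft_force": force on the tool from outside, world axes, zero at the start; "moment": the same for the moment, N m; "grip_width": finger opening in m.
Only numpy, scipy, OpenCV 4.12 (cv2) and the standard library are available. Lean on these libraries where they do the work, as an engineer would, in place of code of your own. Each camera call takes 0.05 s, during which the arm holds its last target.

## Working session

There is one attempt and no reset: what is moved stays moved. The work goes in short steps, Python scripts to look and compute and a tool call to move; the robot and the scene stay as the last step left them, time stands still between calls to the robot, and variables do not carry over. Pictures are saved under pics/ and viewed, and the job is handed in when it is done.

Besides the shell and the picture viewer there is one more tool, called after "Call:" as name([rows], argument=value, ...), one row to a line, values as JSON. step_arm: Moves the arm, as the interface text tells. Its arguments: {"type":"object","properties":{"targets":{"type":"array"},"gripper":{"type":"number"},"force":{"type":"number"}},"required":["targets"]}

```bash
mkdir -p pics; cat > h.py <<'E'
import numpy as np, cv2
from rig import telemetry, viewer, robot
def snap(n,f):
    c=viewer.camera(n); cv2.imwrite('pics/'+f+'.png',c['img']); np.savez('pics/'+f+'.npz',**{k:np.array(v) for k,v in c.items()}); return c
def load(f): return dict(np.load('pics/'+f+'.npz'))
def ray(c,u,v):
    K=c['K'];xd=(u-K[0,2])/K[0,0];yd=(v-K[1,2])/K[1,1]
    x,y=xd,yd
    for _ in range(20):
        s=1+float(c['k1'])*(x*x+y*y); x,y=xd/s,yd/s
    return x,y
def pt(c,u,v,d=None):
    if d is None:d=float(c['depth'][int(round(v)),int(round(u))])
    x,y=ray(c,u,v); return c['R'].T@(np.array([x*d,y*d,d])-c['t'])
def onz(c,u,v,z):
    x,y=ray(c,u,v); o=-c['R'].T@c['t']; r=c['R'].T@np.array([x,y,1.]); return o+r*(z-o[2])/r[2]
def cloud(c):
    K=c['K'];v,u=np.mgrid[0:480,0:640].astype(float)
    x,y=ray(c,u,v);d=c['depth']
    P=np.stack([x*d,y*d,d],-1)-c['t']; return P@c['R']
def proj(c,X):
    p=c['R']@np.array(X)+c['t'];x,y=p[0]/p[2],p[1]/p[2];s=1+float(c['k1'])*(x*x+y*y)
    return c['K'][0,0]*x*s+c['K'][0,2],c['K'][1,1]*y*s+c['K'][1,2]
E
python3 - <<'E'
from h import *
for n in ['top','side','wrist']:
    c=snap(n,n+'0'); print(n,c['k1'],-c['R'].T@c['t'])
o=telemetry.get_obs(); print(o, robot.tip_reach)
E
```

```text
top -0.04302916484658213 [ 0.34331183 -0.01724609  1.39904268]
side -0.04313382216163597 [0.36123666 0.72642957 0.97729649]
wrist -0.046203948398264326 [ 0.33328543 -0.53258847  0.38344681]
{'time': 0.15, 'q': array([-1.29950458e+00,  5.28267197e-01,  1.43361458e+00, -1.89102798e-05,
        1.18139146e+00, -1.78475385e-01]), 'joint_velocities': array([ 0.00086446, -0.00403198, -0.00498888, -0.00058452, -0.001329  ,
        0.00138067]), 'joint_torque': array([ 2.97164688e-04, -4.40429914e+01, -1.76843494e+01,  6.32465933e-02,
        5.52655791e-02, -1.21355442e-04]), 'position': array([ 0.27161309, -0.56230375,  0.24078535]), 'tool_rot': array([ 9.74818931e-01,  2.22996290e-01, -4.77173097e-05, -8.38982338e-04]), 'ft_force': array([-1.06650619, -0.10659577, -0.3068327 ]), 'moment': array([ 0.01254278, -0.00643743, -0.00177695]), 'grip_width': 0.08730384096842418} 0.019
```

View pics/top0.png

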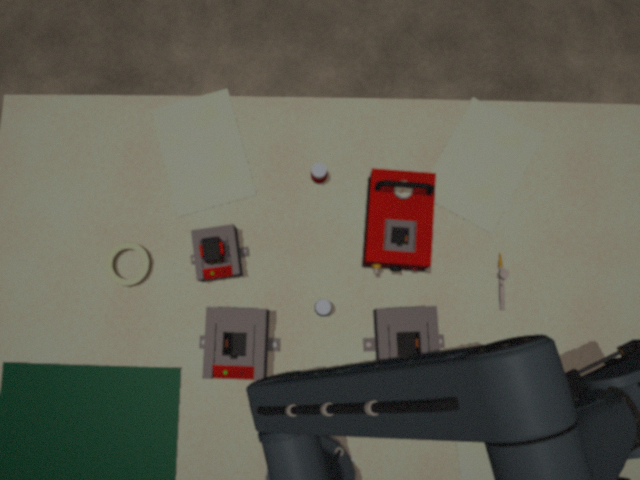

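View pics/side0.png

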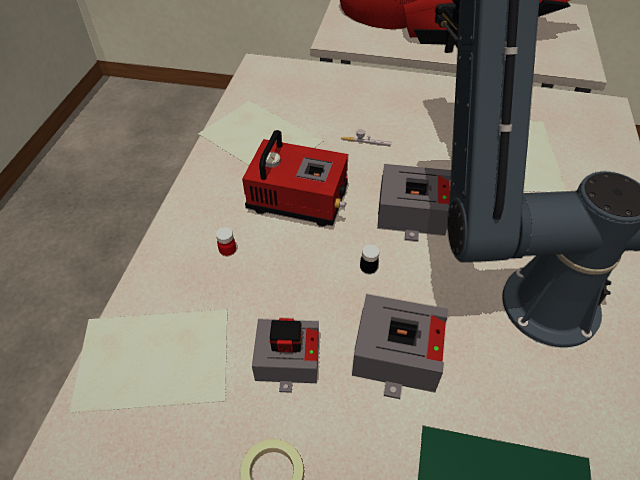

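View pics/wrist0.png

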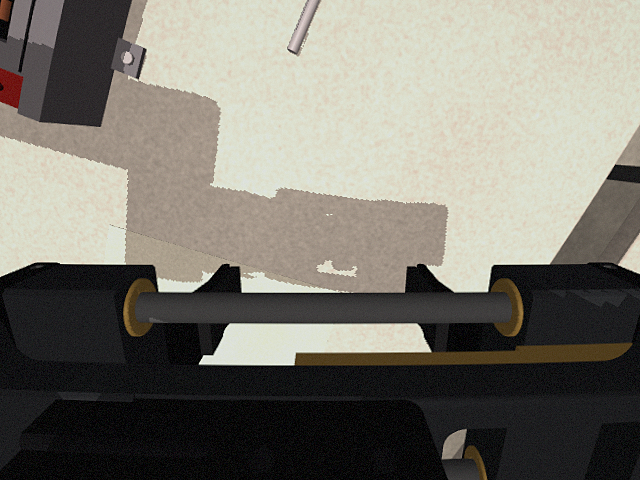

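Top view: the battery's charger is at about (215,252), the smallest of three, with its red front facing -x. The compressor is at (400,225), with its socket at about (400,236). Next I'll measure them from the depth.

```bash
python3 - <<'E'
from h import *
for f,sh in [('top0',1),('side0',1)]:
    c=load(f);P=cloud(c);img=c['img'].astype(int);ok=c['depth']>0
    def rect(m,n):
        Q=P[m]; 
        if len(Q)<10: print(n,len(Q));return
        r=cv2.minAreaRect((Q[:,:2]*1000).astype(np.float32)); print(f,n,len(Q),'z',np.median(Q[:,2]).round(4),'rect',np.round(r[0],1),np.round(r[1],1),round(r[2],2))
    # regions from rough positions
    print(pt(c,*((213,250) if f=='top0' else (285,330))), pt(c,*((400,210) if f=='top0' else (290,165))))
    X=P[...,0];Y=P[...,1];Z=P[...,2]
    pk=np.array(pt(c,*((213,250) if f=='top0' else (285,330)))); cm=np.array(pt(c,*((400,210) if f=='top0' else (290,165))))
    near=lambda a,r:ok&(np.hypot(X-a[0],Y-a[1])<r)
    rect(near(pk,.06)&(Z>.105)&(Z<.13),'packtop')
    rect(near(pk,.1)&(Z>.056)&(Z<.072),'chargertop')
    rect(near(cm,.16)&(Z>.105)&(Z<.130),'comptop')
    rect(near(cm,.16)&(Z>.165)&(Z<.19),'handle')
    b,g,r=img[...,0],img[...,1],img[...,2]
    grey=(abs(r-b)<35)&(r>50)
    rect(near(cm,.12)&(Z>.11)&(Z<.125)&grey,'sockgrey')
E
```

```text
[0.52557417 0.23708652 0.11877987] [ 0.629607   -0.19338635  0.11506158]
top0 packtop 519 z 0.1162 rect [528.1 242.3] [56.9 56.1] 10.6
top0 chargertop 1517 z 0.0648 rect [529.2 243. ] [123.4 105.8] 9.9
top0 comptop 5258 z 0.1191 rect [ 614.1 -194.2] [151.1 222.5] 86.58
top0 handle 337 z 0.1757 rect [ 674.7 -198. ] [123.7  16.3] 86.45
top0 sockgrey 577 z 0.1191 rect [ 608.2 -194.7] [ 68.6 146.4] 86.3
[0.52954441 0.24696906 0.11625317] [ 0.62950493 -0.19383498  0.11705667]
side0 packtop 715 z 0.1146 rect [530.  245.1] [56.8 56. ] 9.01
side0 chargertop 1983 z 0.0637 rect [531.4 244.6] [122.5 107.1] 10.12
side0 comptop 3837 z 0.117 rect [ 614.9 -193.3] [157.8 222. ] 86.58
side0 handle 211 z 0.1742 rect [ 676.8 -192. ] [121.8  16.1] 86.25
side0 sockgrey 430 z 0.1172 rect [ 609.2 -195.3] [ 75.6 150.8] 84.25
```

```bash
python3 - <<'E'
from h import *
c=load('top0');a=cv2.resize(c['img'][160:290,170:300],None,fx=3,fy=3,interpolation=cv2.INTER_CUBIC);b=cv2.resize(c['img'][160:290,345:455],None,fx=3,fy=3,interpolation=cv2.INTER_CUBIC)
cv2.imwrite('pics/t1.png',cv2.convertScaleAbs(np.hstack([a,b]),alpha=1.6))
c=load('side0');a=cv2.resize(c['img'][280:400,230:340],None,fx=3.5,fy=3.5,interpolation=cv2.INTER_CUBIC);b=cv2.resize(c['img'][120:240,235:355],None,fx=3.2,fy=3.5,interpolation=cv2.INTER_CUBIC)
cv2.imwrite('pics/s1.png',np.hstack([a,b]))
E
```

```text
(no output)
```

View pics/t1.png

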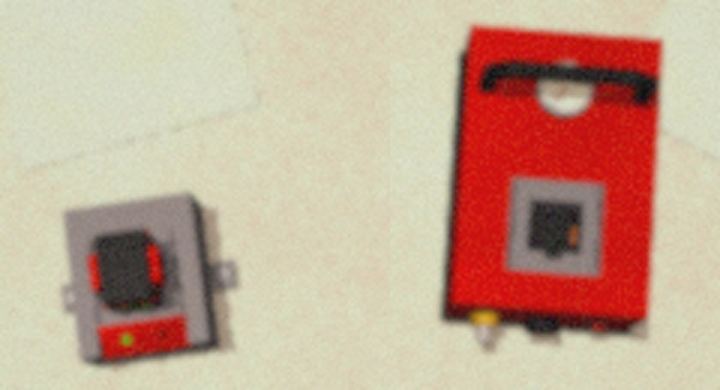

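View pics/s1.png

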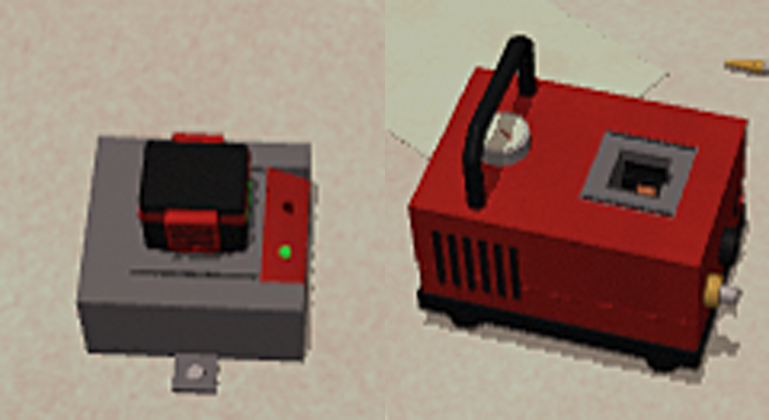

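```bash
cat >> h.py <<'E'
from scipy.spatial.transform import Rotation as Ro
def Rt(yaw): return Ro.from_euler('z',yaw,degrees=True)*Ro.from_euler('x',180,degrees=True)
def delta(p,yaw):
    o=telemetry.get_obs();R=Ro.from_quat(o['tool_rot']);d=R.inv().apply(np.array(p)-o['position'])
    rv=np.degrees((R.inv()*Rt(yaw)).as_rotvec())
    print('t',round(o['time'],2),'pos',o['position'].round(4),'yaw',round(np.degrees(np.arctan2(*R.as_matrix()[[1,0],0])),2),'w',round(o['grip_width'],4),'F',o['ft_force'].round(1),'| d mm',(d*1000).round(1),'rot',rv.round(2))
E
python3 - <<'E'
from h import *
delta([.529,.244,.30],10)
c=load('wrist0');o=telemetry.get_obs();R=Ro.from_quat(o['tool_rot'])
for z in [0,.019,.06,.1,.15]: print(z,proj(c,o['position']+R.apply([0,0,z])))
print(R.inv().apply(c['R'].T[:,2]))
E
```

```text
t 0.15 pos [ 0.2716 -0.5623  0.2408] yaw 25.77 w 0.0873 F [-1.1 -0.1 -0.3] | d mm [ 582.4 -614.3  -58. ] rot [-0.1  -0.   15.77]
0 (np.float64(323.2737950731924), np.float64(298.0859649197061))
0.019 (np.float64(323.23714431535325), np.float64(282.17312943907314))
0.06 (np.float64(323.1793195466214), np.float64(257.1119688718528))
0.1 (np.float64(323.1403099774161), np.float64(240.23596359948755))
0.15 (np.float64(323.10561625055146), np.float64(225.247641994524))
[-2.54934352e-01 -3.18881821e-05  9.66958363e-01]
```

Call:
step_arm([
  {"dx": 30,"dy": 0,"dz": 0,"rx": 0,"ry": 0,"rz": 0},
  {"dx": 0,"dy": 0,"dz": 0,"rx": 0,"ry": 0,"rz": 0},
  {"dx": 0,"dy": 0,"dz": 0,"rx": 0,"ry": 0,"rz": 0},
  {"dx": 0,"dy": 0,"dz": 0,"rx": 0,"ry": 0,"rz": 0},
])

```text
invalid input
```

That call was malformed: it had four rows and a shift written in mm. It was refused, so nothing moved. Here it is in metres.

Call:
step_arm([
  {"dx": 0.036,"dy": -0.038,"dz": -0.012,"rx": 0,"ry": 0,"rz": 3.2},
  {"dx": 0.073,"dy": -0.077,"dz": -0.024,"rx": 0,"ry": 0,"rz": 6.3},
  {"dx": 0.11,"dy": -0.116,"dz": -0.036,"rx": 0,"ry": 0,"rz": 9.5},
  {"dx": 0.147,"dy": -0.155,"dz": -0.048,"rx": 0,"ry": 0,"rz": 12.6},
  {"dx": 0.184,"dy": -0.194,"dz": -0.06,"rx": 0,"ry": 0,"rz": 15.8},
], gripper=1, force=14)

```text
time: 0.78
position: [0.3532, -0.3059, 0.3014]
tool_rot: [0.996, 0.086, -0.0, -0.001]
ft_force: [0.6, 0.2, 0.6]
grip_width: 0.0871
```

```bash
python3 -c "
from h import *
delta([.529,.244,.27],10)"
```

```text
t 0.78 pos [ 0.3532 -0.3059  0.3014] yaw 9.84 w 0.0871 F [0.6 0.2 0.6] | d mm [ 267.2 -511.7   32.4] rot [-0.12  0.   -0.16]
```

Call:
step_arm([
  {"dx": 0.026,"dy": -0.051,"dz": 0.003},
  {"dx": 0.053,"dy": -0.102,"dz": 0.006},
  {"dx": 0.08,"dy": -0.153,"dz": 0.01},
  {"dx": 0.106,"dy": -0.204,"dz": 0.013},
  {"dx": 0.133,"dy": -0.255,"dz": 0.016},
])

```text
invalid input
```

Call:
step_arm([
  {"dx": 0.026,"dy": -0.051,"dz": 0.003},
  {"dx": 0.053,"dy": -0.102,"dz": 0.006},
  {"dx": 0.08,"dy": -0.153,"dz": 0.01},
  {"dx": 0.106,"dy": -0.204,"dz": 0.013},
  {"dx": 0.133,"dy": -0.255,"dz": 0.016},
])

```text
invalid input
```

```bash
python3 -c "
from h import *
c=snap('wrist','w1')
delta([.529,.244,.27],10)"
```

```text
t 0.82 pos [ 0.354  -0.2994  0.3024] yaw 9.95 w 0.0874 F [0.2 5.  1. ] | d mm [ 266.2 -504.7   36.7] rot [-0.42 -0.12 -0.05]
```

View pics/w1.png

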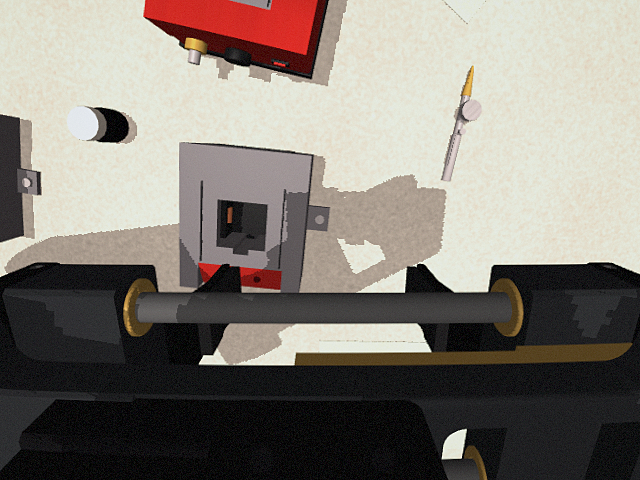

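All six keys are needed in every row. The image shows an empty distractor charger at (245,220), the airbrush at (460,130) and the black jar at (90,122).

Call:
step_arm([
  {"dx": 0.026,"dy": -0.05,"dz": 0.003,"rx": 0,"ry": 0,"rz": 0},
  {"dx": 0.053,"dy": -0.1,"dz": 0.006,"rx": 0,"ry": 0,"rz": 0},
  {"dx": 0.08,"dy": -0.15,"dz": 0.01,"rx": 0,"ry": 0,"rz": 0},
  {"dx": 0.106,"dy": -0.2,"dz": 0.013,"rx": 0,"ry": 0,"rz": 0},
  {"dx": 0.133,"dy": -0.252,"dz": 0.016,"rx": 0,"ry": 0,"rz": 0},
])

```text
time: 1.45
position: [0.4418, -0.0265, 0.2885]
tool_rot: [0.996, 0.087, 0.001, -0.004]
ft_force: [1.1, -0.1, -0.0]
grip_width: 0.0868
```

Call:
step_arm([
  {"dx": 0.033,"dy": -0.062,"dz": 0.005,"rx": 0,"ry": 0,"rz": 0},
  {"dx": 0.06,"dy": -0.115,"dz": 0.01,"rx": 0,"ry": 0,"rz": 0},
  {"dx": 0.09,"dy": -0.17,"dz": 0.015,"rx": 0,"ry": 0,"rz": 0},
  {"dx": 0.12,"dy": -0.227,"dz": 0.018,"rx": 0,"ry": 0,"rz": 0},
  {"dx": 0.132,"dy": -0.25,"dz": 0.02,"rx": 0,"ry": 0,"rz": 0},
])

```text
time: 2.08
position: [0.5292, 0.2455, 0.27]
tool_rot: [0.996, 0.088, 0.001, -0.004]
ft_force: [0.9, -0.8, -0.1]
grip_width: 0.087
```

```bash
python3 -c "
from h import *
delta([.529,.244,.27],10)"
```

```text
t 2.08 pos [0.5292 0.2455 0.27  ] yaw 10.1 w 0.087 F [ 0.9 -0.8 -0.1] | d mm [-0.4  1.4 -0. ] rot [-0.42 -0.15  0.1 ]
```

Call:
step_arm([
  {"dx": 0,"dy": 0,"dz": 0,"rx": -0.4,"ry": -0.1,"rz": 0},
  {"dx": 0,"dy": 0,"dz": 0,"rx": -0.4,"ry": -0.1,"rz": 0},
  {"dx": 0,"dy": 0,"dz": 0,"rx": -0.4,"ry": -0.1,"rz": 0},
  {"dx": 0,"dy": 0,"dz": 0,"rx": -0.4,"ry": -0.1,"rz": 0},
  {"dx": 0,"dy": 0,"dz": 0,"rx": -0.4,"ry": -0.1,"rz": 0},
])

```text
time: 2.7
position: [0.5292, 0.2447, 0.2702]
tool_rot: [0.996, 0.087, 0.0, -0.0]
ft_force: [0.3, 0.0, 0.6]
grip_width: 0.0871
```

```bash
python3 -c "
from h import *
c=snap('wrist','w2')
delta([.529,.244,.27],10)
P=cloud(c);X,Y,Z=P[...,0],P[...,1],P[...,2];img=c['img'].astype(int)
near=(c['depth']>0)&(np.hypot(X-.529,Y-.244)<.1)
def rect(m,n):
    Q=P[m];r=cv2.minAreaRect((Q[:,:2]*1000).astype(np.float32));print(n,len(Q),'z',np.median(Q[:,2]).round(4),np.round(r[0],1),np.round(r[1],1),round(r[2],2))
rect(near&(Z>.109)&(Z<.125)&(np.hypot(X-.529,Y-.244)<.045),'top')
rect(near&(Z>.058)&(Z<.07),'ch')
red=(img[...,2]>90)&(img[...,1]<70)&(Z>.08)&(Z<.125)&near&(np.hypot(X-.529,Y-.244)<.05)
rect(red,'red')
for k in (0,1):
  s=red&((Y>.244) if k else (Y<.244)); print(P[s].mean(0), s.sum())
"
```

```text
t 2.75 pos [0.5292 0.2448 0.2702] yaw 10.05 w 0.0867 F [-1.  -0.1 -0.1] | d mm [-0.4  0.8  0.2] rot [-0.02 -0.06  0.05]
top 2995 z 0.1153 [528.8 242.4] [55.  54.9] 9.68
ch 6697 z 0.0636 [529.1 242.4] [122.4 104.5] 9.68
red 463 z 0.1114 [530. 243.] [54.5 55.2] 12.25
[0.53520944 0.22004684 0.11075278] 212
[0.52825474 0.26476475 0.11072637] 251
```

View pics/w2.png

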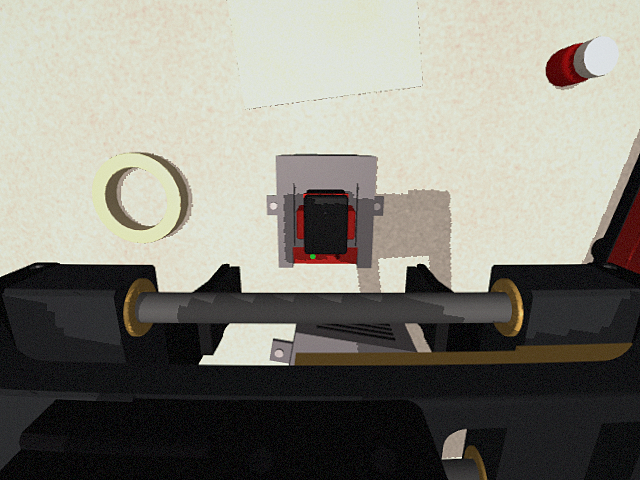

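The pack sits between the jaws at about (325,223), with its tabs clear of the fingers. The tape is at (140,197) and the red jar at (580,62). Descending.

Call:
step_arm([
  {"dx": -0.0005,"dy": 0.0022,"dz": 0.04,"rx": 0,"ry": 0,"rz": 0.3},
  {"dx": -0.0005,"dy": 0.0022,"dz": 0.09,"rx": 0,"ry": 0,"rz": 0.3},
  {"dx": -0.0005,"dy": 0.0022,"dz": 0.135,"rx": 0,"ry": 0,"rz": 0.3},
  {"dx": -0.0005,"dy": 0.0022,"dz": 0.165,"rx": 0,"ry": 0,"rz": 0.3},
  {"dx": -0.0005,"dy": 0.0022,"dz": 0.174,"rx": 0,"ry": 0,"rz": 0.3},
])

```text
time: 3.38
position: [0.5282, 0.2422, 0.0944]
tool_rot: [0.996, 0.085, -0.001, 0.0]
ft_force: [0.2, -0.7, -0.3]
grip_width: 0.0871
```

```bash
python3 -c "
from h import *
c=snap('wrist','w3');c=snap('side','s3')
cv2.imwrite('pics/s3c.png',cv2.resize(c['img'][230:400,200:400],None,fx=3,fy=3))
delta([.529,.2425,.0955],9.7)"
```

```text
t 3.48 pos [0.5292 0.2425 0.0958] yaw 9.74 w 0.087 F [-0.4  0.3  0.5] | d mm [-0.2 -0.   0.3] rot [-0.01  0.    0.04]
```

View pics/w3.png

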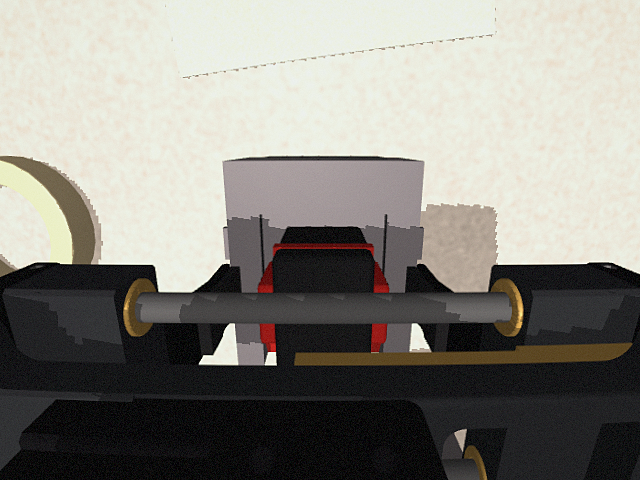

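View pics/s3c.png

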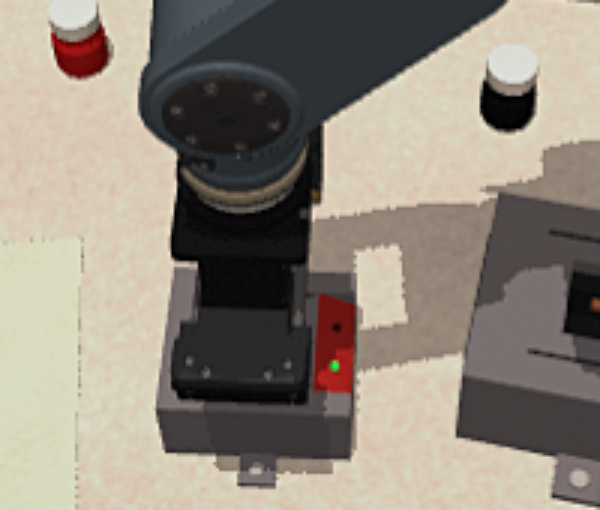

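The tabs at (260–387) are centred between the fingers at (240–407), so I'll close gently.

Call:
step_arm([
  {"dx": 0,"dy": 0,"dz": 0,"rx": 0,"ry": 0,"rz": 0},
  {"dx": 0,"dy": 0,"dz": 0,"rx": 0,"ry": 0,"rz": 0},
  {"dx": 0,"dy": 0,"dz": 0,"rx": 0,"ry": 0,"rz": 0},
  {"dx": 0,"dy": 0,"dz": 0,"rx": 0,"ry": 0,"rz": 0},
  {"dx": 0,"dy": 0,"dz": 0,"rx": 0,"ry": 0,"rz": 0},
], gripper=0.4, force=12)

```text
time: 4.1
position: [0.5294, 0.2426, 0.0963]
tool_rot: [0.996, 0.085, 0.0, -0.0]
ft_force: [-0.8, -0.5, 4.8]
grip_width: 0.0451
```

Call:
step_arm([
  {"dx": 0,"dy": 0,"dz": 0,"rx": 0,"ry": 0,"rz": 0},
  {"dx": 0,"dy": 0,"dz": 0,"rx": 0,"ry": 0,"rz": 0},
  {"dx": 0,"dy": 0,"dz": 0,"rx": 0,"ry": 0,"rz": 0},
  {"dx": 0,"dy": 0,"dz": 0,"rx": 0,"ry": 0,"rz": 0},
  {"dx": 0,"dy": 0,"dz": 0,"rx": 0,"ry": 0,"rz": 0},
], gripper=0.4, force=19)

```text
time: 4.72
position: [0.5295, 0.2425, 0.0965]
tool_rot: [0.996, 0.085, 0.0, -0.0]
ft_force: [-2.0, -2.0, 5.7]
grip_width: 0.0436
```

```bash
python3 -c "
from h import *
delta([.529,.2425,.0955],9.7)"
```

```text
t 4.72 pos [0.5295 0.2425 0.0965] yaw 9.75 w 0.0436 F [-2.  -2.   5.7] | d mm [-0.5 -0.1  1. ] rot [-0.   -0.04  0.05]
```

Both tabs are in, with the opening at about 44 mm. I'll lift slowly at first and watch the force.

Call:
step_arm([
  {"dx": 0,"dy": 0,"dz": -0.0008,"rx": 0,"ry": 0,"rz": 0},
  {"dx": 0,"dy": 0,"dz": -0.0015,"rx": 0,"ry": 0,"rz": 0},
  {"dx": 0,"dy": 0,"dz": -0.002,"rx": 0,"ry": 0,"rz": 0},
  {"dx": 0,"dy": 0,"dz": -0.0025,"rx": 0,"ry": 0,"rz": 0},
  {"dx": 0,"dy": 0,"dz": -0.003,"rx": 0,"ry": 0,"rz": 0},
])

```text
time: 5.35
position: [0.529, 0.2424, 0.0991]
tool_rot: [0.996, 0.085, -0.0, -0.0]
ft_force: [0.6, -0.1, -5.4]
grip_width: 0.0433
```

```bash
python3 -c "
from h import *
delta([.529,.2425,.0955],9.7)"
```

```text
t 5.35 pos [0.529  0.2424 0.0991] yaw 9.74 w 0.0433 F [ 0.6 -0.1 -5.4] | d mm [ 0.  -0.1  3.6] rot [-0.    0.04  0.04]
```

Call:
step_arm([
  {"dx": 0,"dy": 0,"dz": -0.001,"rx": 0,"ry": 0,"rz": 0},
  {"dx": 0,"dy": 0,"dz": -0.002,"rx": 0,"ry": 0,"rz": 0},
  {"dx": 0,"dy": 0,"dz": -0.003,"rx": 0,"ry": 0,"rz": 0},
  {"dx": 0,"dy": 0,"dz": -0.004,"rx": 0,"ry": 0,"rz": 0},
  {"dx": 0,"dy": 0,"dz": -0.005,"rx": 0,"ry": 0,"rz": 0},
])

```text
time: 5.98
position: [0.5289, 0.2424, 0.1043]
tool_rot: [0.996, 0.085, -0.0, -0.0]
ft_force: [0.2, -0.8, -4.7]
grip_width: 0.0431
```

```bash
python3 -c "
from h import *
c=snap('wrist','w4')
delta([.529,.2425,.0955],9.7)"
```

```text
t 6.03 pos [0.5289 0.2425 0.1044] yaw 9.75 w 0.0435 F [-0.8  0.1 -4.3] | d mm [ 0.1 -0.   8.9] rot [-0.    0.04  0.05]
```

View pics/w4.png

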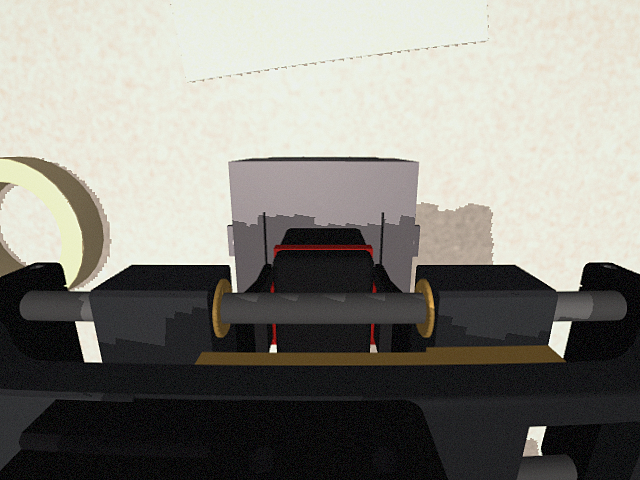

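The pack is rising with the jaws and the charger is staying behind; the pull is about 5 N. Continuing to lift.

Call:
step_arm([
  {"dx": 0,"dy": 0,"dz": -0.006,"rx": 0,"ry": 0,"rz": 0},
  {"dx": 0,"dy": 0,"dz": -0.014,"rx": 0,"ry": 0,"rz": 0},
  {"dx": 0,"dy": 0,"dz": -0.024,"rx": 0,"ry": 0,"rz": 0},
  {"dx": 0,"dy": 0,"dz": -0.034,"rx": 0,"ry": 0,"rz": 0},
  {"dx": 0,"dy": 0,"dz": -0.046,"rx": 0,"ry": 0,"rz": 0},
])

```text
time: 6.65
position: [0.5289, 0.2425, 0.1513]
tool_rot: [0.996, 0.085, -0.0, -0.0]
ft_force: [-0.2, -0.2, -2.6]
grip_width: 0.0434
```

Call:
step_arm([
  {"dx": 0,"dy": 0,"dz": -0.02,"rx": 0,"ry": 0,"rz": 0},
  {"dx": 0,"dy": 0,"dz": -0.045,"rx": 0,"ry": 0,"rz": 0},
  {"dx": 0,"dy": 0,"dz": -0.07,"rx": 0,"ry": 0,"rz": 0},
  {"dx": 0,"dy": 0,"dz": -0.085,"rx": 0,"ry": 0,"rz": 0},
  {"dx": 0,"dy": 0,"dz": -0.09,"rx": 0,"ry": 0,"rz": 0},
])

```text
time: 7.28
position: [0.5292, 0.2425, 0.2424]
tool_rot: [0.996, 0.085, 0.001, -0.0]
ft_force: [-0.2, -0.5, -4.6]
grip_width: 0.0436
```

```bash
python3 -c "
from h import *
c=snap('wrist','w5');c=snap('side','s5')
cv2.imwrite('pics/s5c.png',c['img'][180:420,180:480])
delta([.57,-.19,.24],-3.4)"
```

```text
t 7.38 pos [0.5288 0.2424 0.2414] yaw 9.74 w 0.0434 F [ 1.2 -0.1 -3.8] | d mm [-32.6 433.1   1.4] rot [-0.    0.03 13.14]
```

View pics/s5c.png

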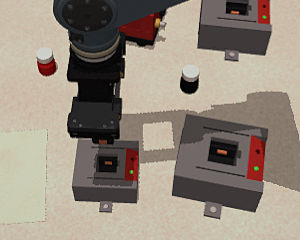

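View pics/w5.png

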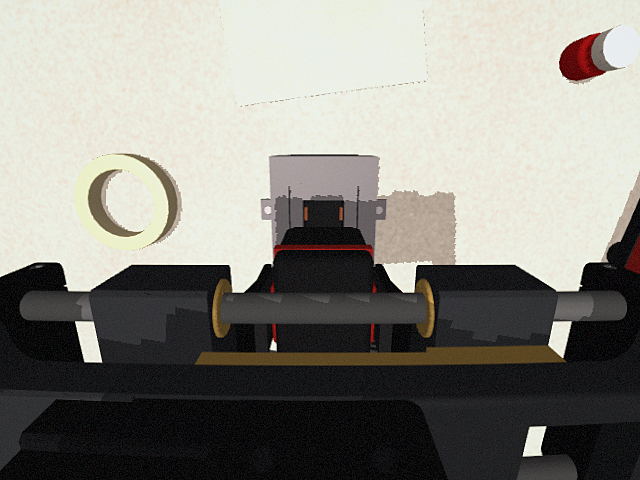

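The pack is out; the empty charger socket with its copper blades shows at (322,212). I'll look at this known socket from an offset position first, so I can calibrate the wrist camera against it. The compressor socket gets the same view afterwards.

Call:
step_arm([
  {"dx": -0.01,"dy": 0,"dz": 0.01,"rx": 0,"ry": 0,"rz": 0},
  {"dx": -0.03,"dy": 0,"dz": 0.03,"rx": 0,"ry": 0,"rz": 0},
  {"dx": -0.055,"dy": 0,"dz": 0.05,"rx": 0,"ry": 0,"rz": 0},
  {"dx": -0.055,"dy": 0,"dz": 0.05,"rx": 0,"ry": 0,"rz": 0},
  {"dx": -0.055,"dy": 0,"dz": 0.05,"rx": 0,"ry": 0,"rz": 0},
])

```text
time: 8.0
position: [0.4748, 0.2332, 0.191]
tool_rot: [0.996, 0.085, -0.0, -0.0]
ft_force: [0.1, 0.6, -3.4]
grip_width: 0.0438
```

```bash
python3 -c "
from h import *
o=telemetry.get_obs(); np.savez('pics/o6.npz',p=o['position'],q=o['tool_rot'])
c=snap('wrist','w6')
cv2.imwrite('pics/w6c.png',cv2.resize(c['img'][130:280,220:420],None,fx=4,fy=4,interpolation=cv2.INTER_CUBIC))
delta([.57,-.19,.24],-3.4)"
```

```text
t 8.05 pos [0.4756 0.2333 0.1915] yaw 9.74 w 0.0437 F [ 0.1 -0.1 -3.2] | d mm [ 21.5 433.2 -48.6] rot [-0.02 -0.06 13.14]
```

View pics/w6c.png

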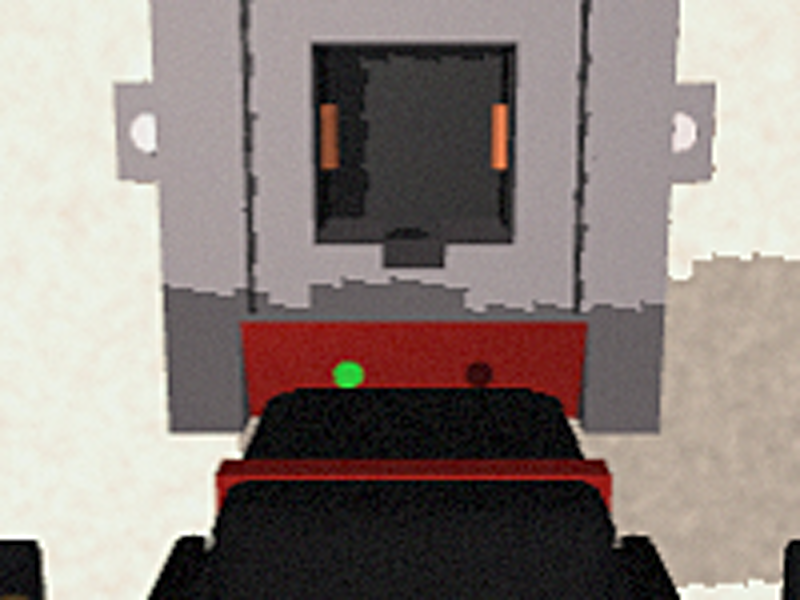

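```bash
cat >> h.py <<'E'
from scipy.ndimage import map_coordinates, gaussian_filter
def quad(c,corners,z,w=4,skip=None):
    """corners TL,TR,BR,BL px; refine edges, intersect, deproject to z"""
    g=gaussian_filter(c['img'].astype(float).mean(2),.6);C=np.array(corners,float);L=[]
    for i in range(4):
        a,b=C[i],C[(i+1)%4];t=b-a;n=np.array([-t[1],t[0]])/np.hypot(*t);S=np.linspace(-w,w,int(8*w)+1);pts=[]
        for k in np.linspace(.1,.9,41):
            if skip and i in skip and skip[i][0]<k<skip[i][1]: continue
            q=a+t*k+n*S[:,None];pr=map_coordinates(g,[q[:,1],q[:,0]],order=1);d=abs(np.gradient(pr));j=d.argmax()
            m=slice(max(0,j-4),j+5);s=(S[m]*d[m]).sum()/d[m].sum();pts.append(a+t*k+n*s)
        pts=np.array(pts,np.float32)
        vx,vy,x0,y0=cv2.fitLine(pts,cv2.DIST_HUBER,0,.01,.01).ravel();L.append(np.cross([x0,y0,1],[x0+vx,y0+vy,1]))
    out=[]
    for i in range(4):
        p=np.cross(L[i-1],L[i]);out.append(onz(c,p[0]/p[2],p[1]/p[2],z))
    P=np.array(out)*1000
    ctr=P.mean(0);ex=(P[0]+P[1]-P[2]-P[3])/2;ey=(P[0]+P[3]-P[1]-P[2])/2
    print('ctr',ctr.round(2),'sx',np.hypot(*ex[:2]).round(2),'sy',np.hypot(*ey[:2]).round(2),'yaw x',np.degrees(np.arctan2(ex[1],ex[0])).round(2),'yaw y',(np.degrees(np.arctan2(ey[1],ey[0]))-90).round(2))
    return ctr/1000
E
python3 - <<'E'
from h import *
c=load('w6'); f=lambda u,v:(220+(u+.5)/4-.5,130+(v+.5)/4-.5)
m=quad(c,[f(312,43),f(517,43),f(514,242),f(315,242)],.064,skip={2:(.25,.75)})
o=np.load('pics/o6.npz');R=Ro.from_quat(o['q'])
print('mouth in tool at w6',R.inv().apply(m-o['p'])*1000)
print('charger z near',[pt(c,*f(u,v))[2].round(4) for u,v in [(280,150),(550,150),(400,20)]])
E
```

```text
ctr [528.1  241.91  64.  ] sx 39.66 sy 40.55 yaw x 10.05 yaw y 9.77
mouth in tool at w6 [ 54.02117958   0.42765422 127.0051618 ]
charger z near [np.float64(0.0641), np.float64(0.0629), np.float64(0.0632)]
```

```bash
python3 -c "
from h import *
delta([.514,-.1855,.245],-3.5)"
```

```text
t 8.05 pos [0.4756 0.2333 0.1915] yaw 9.74 w 0.0437 F [ 0.1 -0.1 -3.2] | d mm [-32.9 419.2 -53.6] rot [-0.02 -0.06 13.24]
```

Call:
step_arm([
  {"dx": -0.003,"dy": 0.03,"dz": -0.02,"rx": 0,"ry": 0,"rz": 2},
  {"dx": -0.008,"dy": 0.08,"dz": -0.04,"rx": 0,"ry": 0,"rz": 5},
  {"dx": -0.012,"dy": 0.13,"dz": -0.054,"rx": 0,"ry": 0,"rz": 8},
  {"dx": -0.016,"dy": 0.18,"dz": -0.054,"rx": 0,"ry": 0,"rz": 11},
  {"dx": -0.02,"dy": 0.225,"dz": -0.054,"rx": 0,"ry": 0,"rz": 13.2},
])

```text
time: 8.68
position: [0.4954, 0.006, 0.2466]
tool_rot: [1.0, -0.031, 0.002, 0.0]
ft_force: [-0.4, -0.4, -2.5]
grip_width: 0.043
```

```bash
python3 -c "
from h import *
delta([.514,-.1855,.245],-3.5)"
```

```text
t 8.68 pos [0.4954 0.006  0.2466] yaw -3.57 w 0.043 F [-0.4 -0.4 -2.5] | d mm [ 30.5 190.    1.8] rot [ 0.01 -0.27 -0.07]
```

Call:
step_arm([
  {"dx": 0.008,"dy": 0.05,"dz": 0,"rx": 0,"ry": -0.2,"rz": 0},
  {"dx": 0.016,"dy": 0.1,"dz": 0,"rx": 0,"ry": -0.2,"rz": 0},
  {"dx": 0.024,"dy": 0.15,"dz": 0,"rx": 0,"ry": -0.2,"rz": 0},
  {"dx": 0.03,"dy": 0.18,"dz": 0.001,"rx": 0,"ry": -0.2,"rz": 0},
  {"dx": 0.03,"dy": 0.19,"dz": 0.002,"rx": 0,"ry": -0.2,"rz": 0},
])

```text
time: 9.3
position: [0.5146, -0.1882, 0.2452]
tool_rot: [0.999, -0.032, 0.002, 0.001]
ft_force: [0.0, 0.6, -4.1]
grip_width: 0.0431
```

```bash
python3 -c "
from h import *
viewer.camera('top')
o=telemetry.get_obs(); np.savez('pics/o7.npz',p=o['position'],q=o['tool_rot'])
c=snap('wrist','w7')
cv2.imwrite('pics/w7c.png',cv2.resize(c['img'][130:280,220:420],None,fx=4,fy=4,interpolation=cv2.INTER_CUBIC))
delta([.514,-.1855,.245],-3.5)"
```

```text
t 9.4 pos [ 0.5136 -0.1862  0.2447] yaw -3.65 w 0.043 F [ 0.3 -0.3 -3.1] | d mm [ 0.4 -0.8 -0.3] rot [ 0.   -0.07 -0.15]
```

View pics/w7c.png

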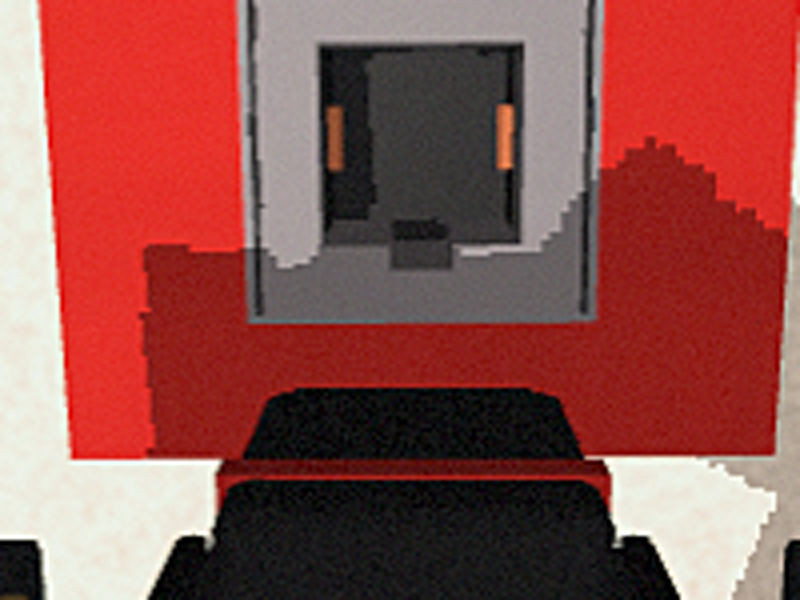

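The view is nearly the same as at the charger: mouth corners at crop (319,43), (524,43), (520,243) and (323,243), with the key slot on -x.

```bash
python3 - <<'E'
from h import *
c=load('w7'); f=lambda u,v:(220+(u+.5)/4-.5,130+(v+.5)/4-.5)
print('top z',[pt(c,*f(u,v))[2].round(4) for u,v in [(280,150),(560,100),(420,20)]])
m=quad(c,[f(319,43),f(524,43),f(520,243),f(323,243)],.118,skip={2:(.2,.8)})
o=np.load('pics/o7.npz');R=Ro.from_quat(o['q'])
mt=R.inv().apply(m-o['p'])*1000
print('mouth in tool at w7',mt)
# seated tool offset from charger: tool at (529.0,242.4) vs meas (528.1,241.91)
b=Ro.from_euler('z',-9.74,degrees=True).apply([.9,.5,0]); print(b)
t=m+Ro.from_euler('z',-3.55,degrees=True).apply(b)/1000; print('target tcp',t)
delta([t[0],t[1],.22],-3.4)
E
```

```text
top z [np.float64(0.1173), np.float64(0.1175), np.float64(0.1169)]
ctr [ 568.01 -193.66  118.  ] sx 39.88 sy 40.6 yaw x -3.88 yaw y -3.06
mouth in tool at w7 [ 53.99777895   1.99465726 126.99042968]
[0.97161579 0.34053306 0.        ]
target tcp [ 0.56899588 -0.19337838  0.118     ]
t 9.4 pos [ 0.5136 -0.1862  0.2447] yaw -3.65 w 0.043 F [ 0.3 -0.3 -3.1] | d mm [55.8  3.6 24.8] rot [ 0.   -0.07 -0.25]
```

The arm was still settling for that picture, so I'll repeat it.

```bash
python3 - <<'E'
from h import *
print(np.load('pics/o7.npz')['p'])
f=lambda u,v:(220+(u+.5)/4-.5,130+(v+.5)/4-.5)
for i in range(2):
    o=telemetry.get_obs();c=snap('wrist','w8_%d'%i)
    print(o['time'],o['position'],-c['R'].T@c['t'])
    m=quad(c,[f(319,43),f(524,43),f(520,243),f(323,243)],.118,skip={2:(.2,.8)})
    m2=quad(c,[f(319,43),f(524,43),f(520,243),f(323,243)],.118,w=6,skip={2:(.2,.8)})
cv2.imwrite('pics/w8c.png',cv2.resize(c['img'][130:280,220:420],None,fx=4,fy=4,interpolation=cv2.INTER_CUBIC))
E
```

```text
[ 0.51397506 -0.18798349  0.24486555]
9.4 [ 0.5135547  -0.18623202  0.24473185] [ 0.58173819 -0.19091669  0.38758587]
ctr [ 567.88 -193.63  118.  ] sx 40.27 sy 40.42 yaw x -2.85 yaw y -3.66
ctr [ 567.88 -193.63  118.  ] sx 40.27 sy 40.42 yaw x -2.85 yaw y -3.66
9.45 [ 0.51323796 -0.18500561  0.24467096] [ 0.58153671 -0.1897452   0.3874768 ]
ctr [ 567.99 -193.22  118.  ] sx 39.56 sy 40.06 yaw x -3.67 yaw y -3.37
ctr [ 567.97 -193.64  118.  ] sx 39.56 sy 40.63 yaw x -3.32 yaw y -3.37
```

View pics/w8c.png

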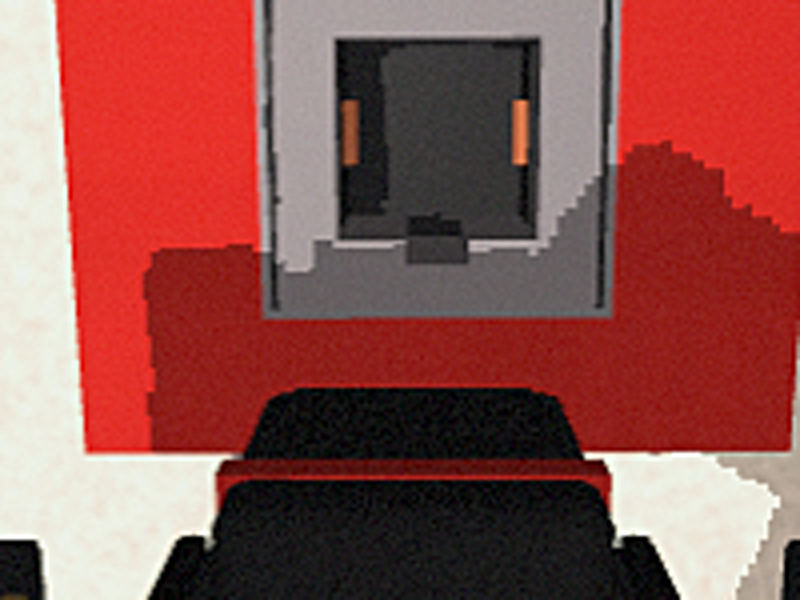

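```bash
python3 -c "
from h import *
delta([.569,-.1933,.206],-3.5)"
```

```text
t 9.5 pos [ 0.5132 -0.1844  0.2447] yaw -3.54 w 0.0432 F [-0.4 -0.7 -3.5] | d mm [56.3  5.5 38.7] rot [-0.05 -0.03 -0.04]
```

Call:
step_arm([
  {"dx": 0.02,"dy": 0.002,"dz": 0.012,"rx": 0,"ry": 0,"rz": 0},
  {"dx": 0.04,"dy": 0.004,"dz": 0.026,"rx": 0,"ry": 0,"rz": 0},
  {"dx": 0.0563,"dy": 0.0055,"dz": 0.0385,"rx": 0,"ry": 0,"rz": 0},
  {"dx": 0.0563,"dy": 0.0055,"dz": 0.0385,"rx": 0,"ry": 0,"rz": 0},
  {"dx": 0.0563,"dy": 0.0055,"dz": 0.0385,"rx": 0,"ry": 0,"rz": 0},
])

```text
time: 10.12
position: [0.5684, -0.1926, 0.2062]
tool_rot: [1.0, -0.031, -0.0, -0.001]
ft_force: [-0.6, 0.3, -3.8]
grip_width: 0.0432
```

```bash
python3 -c "
from h import *
viewer.camera('top')
c=snap('wrist','w9');c2=snap('side','s9')
cv2.imwrite('pics/s9c.png',cv2.resize(c2['img'][60:240,220:400],None,fx=3,fy=3))
delta([.569,-.1933,.206],-3.5)"
```

```text
t 10.28 pos [ 0.5686 -0.1932  0.2068] yaw -3.55 w 0.043 F [-0.4 -0.7 -3.9] | d mm [0.4 0.1 0.8] rot [-0.04 -0.04 -0.05]
```

View pics/w9.png

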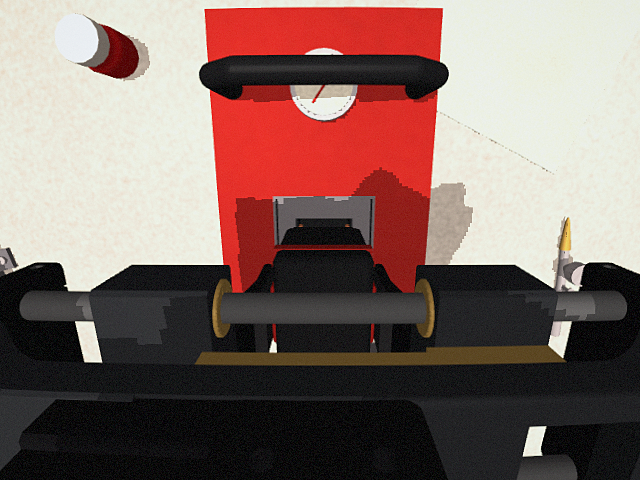

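View pics/s9c.png

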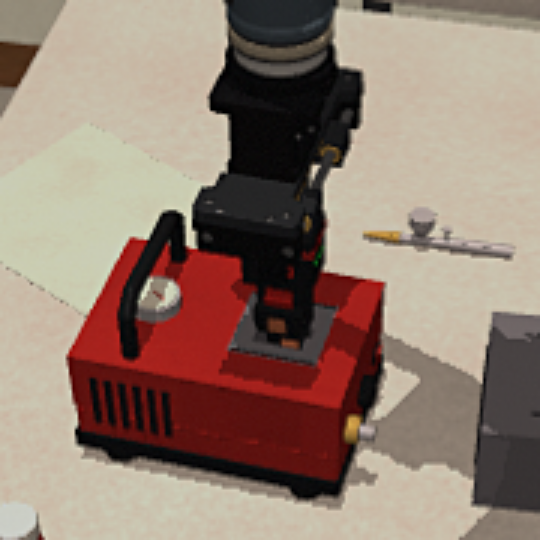

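The stem is over the socket (mouth visible at (325,222) behind the head). Descending in small checked steps.

Call:
step_arm([
  {"dx": 0.0004,"dy": 0,"dz": 0.003,"rx": 0,"ry": 0,"rz": 0},
  {"dx": 0.0004,"dy": 0,"dz": 0.006,"rx": 0,"ry": 0,"rz": 0},
  {"dx": 0.0004,"dy": 0,"dz": 0.009,"rx": 0,"ry": 0,"rz": 0},
  {"dx": 0.0004,"dy": 0,"dz": 0.012,"rx": 0,"ry": 0,"rz": 0},
  {"dx": 0.0004,"dy": 0,"dz": 0.014,"rx": 0,"ry": 0,"rz": 0},
])

```text
time: 10.9
position: [0.5689, -0.1931, 0.1925]
tool_rot: [1.0, -0.031, 0.0, -0.0]
ft_force: [0.0, 0.0, -3.6]
grip_width: 0.0433
```

```bash
python3 -c "
from h import *
o=telemetry.get_obs();print(o['moment'])
delta([.569,-.1933,.15],-3.5)"
```

```text
[0.08151598 0.02268471 0.0359717 ]
t 10.9 pos [ 0.5689 -0.1931  0.1925] yaw -3.55 w 0.0433 F [ 0.   0.  -3.6] | d mm [ 0.1  0.2 42.5] rot [-0.05 -0.02 -0.05]
```

Call:
step_arm([
  {"dx": 0,"dy": 0,"dz": 0.003,"rx": 0,"ry": 0,"rz": 0},
  {"dx": 0,"dy": 0,"dz": 0.006,"rx": 0,"ry": 0,"rz": 0},
  {"dx": 0,"dy": 0,"dz": 0.009,"rx": 0,"ry": 0,"rz": 0},
  {"dx": 0,"dy": 0,"dz": 0.012,"rx": 0,"ry": 0,"rz": 0},
  {"dx": 0,"dy": 0,"dz": 0.014,"rx": 0,"ry": 0,"rz": 0},
])

```text
time: 11.52
position: [0.5689, -0.1931, 0.1782]
tool_rot: [1.0, -0.031, 0.0, -0.001]
ft_force: [0.7, -1.1, -4.2]
grip_width: 0.0433
```

```bash
python3 -c "
from h import *
o=telemetry.get_obs();print(o['moment'])
delta([.569,-.1933,.15],-3.5)"
```

```text
[-0.02534368  0.05771079  0.01687825]
t 11.53 pos [ 0.5689 -0.1931  0.1782] yaw -3.55 w 0.0433 F [ 0.7 -1.1 -4.2] | d mm [ 0.1  0.2 28.2] rot [-0.06 -0.01 -0.05]
```

The stem is 20 mm in with no contact. Continuing.

Call:
step_arm([
  {"dx": 0,"dy": 0,"dz": 0.003,"rx": 0,"ry": 0,"rz": 0},
  {"dx": 0,"dy": 0,"dz": 0.006,"rx": 0,"ry": 0,"rz": 0},
  {"dx": 0,"dy": 0,"dz": 0.009,"rx": 0,"ry": 0,"rz": 0},
  {"dx": 0,"dy": 0,"dz": 0.012,"rx": 0,"ry": 0,"rz": 0},
  {"dx": 0,"dy": 0,"dz": 0.015,"rx": 0,"ry": 0,"rz": 0},
])

```text
time: 12.15
position: [0.5689, -0.1931, 0.163]
tool_rot: [1.0, -0.031, 0.0, -0.001]
ft_force: [-0.7, -0.5, -3.2]
grip_width: 0.0436
```

```bash
python3 -c "
from h import *
o=telemetry.get_obs();print(o['moment'])
delta([.569,-.1933,.15],-3.5)"
```

```text
[0.03143645 0.03801943 0.00363632]
t 12.15 pos [ 0.5689 -0.1931  0.163 ] yaw -3.55 w 0.0436 F [-0.7 -0.5 -3.2] | d mm [ 0.1  0.2 13. ] rot [-0.06 -0.01 -0.05]
```

Call:
step_arm([
  {"dx": 0,"dy": 0,"dz": 0,"rx": 0,"ry": 0,"rz": 0},
  {"dx": 0,"dy": 0,"dz": 0.002,"rx": 0,"ry": 0,"rz": 0},
  {"dx": 0,"dy": 0,"dz": 0.004,"rx": 0,"ry": 0,"rz": 0},
  {"dx": 0,"dy": 0,"dz": 0.006,"rx": 0,"ry": 0,"rz": 0},
  {"dx": 0,"dy": 0,"dz": 0.007,"rx": 0,"ry": 0,"rz": 0},
], gripper=0.4, force=23)

```text
time: 12.78
position: [0.5694, -0.1934, 0.1568]
tool_rot: [1.0, -0.031, 0.001, -0.0]
ft_force: [-1.5, 0.0, 3.6]
grip_width: 0.0433
```

```bash
python3 -c "
from h import *
o=telemetry.get_obs();print(o['moment'])
delta([.569,-.1933,.15],-3.5)"
```

```text
[0.0393296  0.19137457 0.03917551]
t 12.78 pos [ 0.5694 -0.1934  0.1568] yaw -3.54 w 0.0433 F [-1.5  0.   3.6] | d mm [-0.4 -0.   6.8] rot [-0.02 -0.08 -0.04]
```

Call:
step_arm([
  {"dx": 0,"dy": 0,"dz": 0.0015,"rx": 0,"ry": 0,"rz": 0},
  {"dx": 0,"dy": 0,"dz": 0.003,"rx": 0,"ry": 0,"rz": 0},
  {"dx": 0,"dy": 0,"dz": 0.0045,"rx": 0,"ry": 0,"rz": 0},
  {"dx": 0,"dy": 0,"dz": 0.006,"rx": 0,"ry": 0,"rz": 0},
  {"dx": 0,"dy": 0,"dz": 0.006,"rx": 0,"ry": 0,"rz": 0},
])

```text
time: 13.4
position: [0.5698, -0.1935, 0.1509]
tool_rot: [1.0, -0.031, 0.001, -0.0]
ft_force: [-1.0, 0.8, 4.7]
grip_width: 0.043
```

```bash
python3 -c "
from h import *
o=telemetry.get_obs();print(o['moment'])
c=snap('wrist','w10')
delta([.569,-.1933,.15],-3.5)"
```

```text
[0.1374335  0.07396385 0.04610988]
t 13.45 pos [ 0.5697 -0.1935  0.1509] yaw -3.55 w 0.0429 F [-0.1  0.7  4.6] | d mm [-0.7 -0.1  0.9] rot [-0.01 -0.13 -0.05]
```

View pics/w10.png

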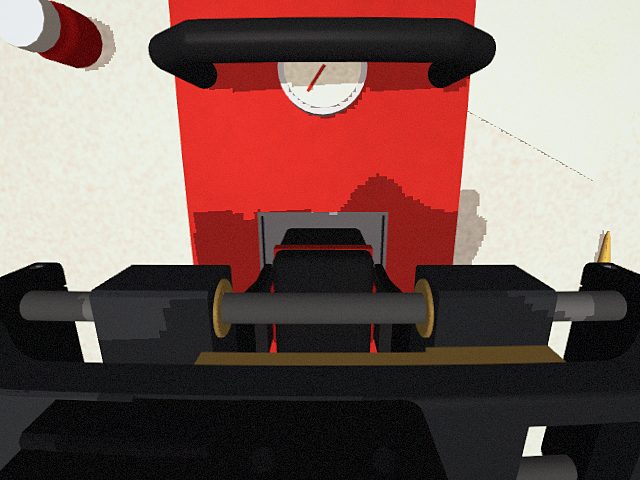

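Call:
step_arm([
  {"dx": -0.0005,"dy": 0,"dz": 0.001,"rx": 0,"ry": 0,"rz": 0},
  {"dx": -0.0005,"dy": 0,"dz": 0.002,"rx": 0,"ry": 0,"rz": 0},
  {"dx": -0.0005,"dy": 0,"dz": 0.003,"rx": 0,"ry": 0,"rz": 0},
  {"dx": -0.0005,"dy": 0,"dz": 0.0035,"rx": 0,"ry": 0,"rz": 0},
  {"dx": -0.0005,"dy": 0,"dz": 0.0035,"rx": 0,"ry": 0,"rz": 0},
])

```text
time: 14.08
position: [0.5695, -0.1935, 0.1475]
tool_rot: [1.0, -0.031, 0.001, 0.0]
ft_force: [0.2, 1.0, 3.1]
grip_width: 0.0432
```

```bash
python3 -c "
from h import *
delta([.569,-.1933,.15],-3.5)"
```

```text
t 14.07 pos [ 0.5695 -0.1935  0.1475] yaw -3.55 w 0.0432 F [0.2 1.  3.1] | d mm [-0.6 -0.1 -2.5] rot [-0.   -0.17 -0.05]
```

Call:
step_arm([
  {"dx": 0,"dy": 0,"dz": 0.001,"rx": 0,"ry": 0,"rz": 0},
  {"dx": 0,"dy": 0,"dz": 0.002,"rx": 0,"ry": 0,"rz": 0},
  {"dx": 0,"dy": 0,"dz": 0.002,"rx": 0,"ry": 0,"rz": 0},
  {"dx": 0,"dy": 0,"dz": 0.002,"rx": 0,"ry": 0,"rz": 0},
  {"dx": 0,"dy": 0,"dz": 0.002,"rx": 0,"ry": 0,"rz": 0},
])

```text
time: 14.7
position: [0.5696, -0.1935, 0.1461]
tool_rot: [1.0, -0.031, 0.002, 0.0]
ft_force: [0.7, 1.5, 6.9]
grip_width: 0.0434
```

```bash
python3 -c "
from h import *
delta([.569,-.1933,.15],-3.5)"
```

```text
t 14.7 pos [ 0.5696 -0.1935  0.1461] yaw -3.55 w 0.0434 F [0.7 1.5 6.9] | d mm [-0.6 -0.2 -3.9] rot [ 0.01 -0.19 -0.05]
```

Call:
step_arm([
  {"dx": 0,"dy": 0,"dz": 0.001,"rx": 0,"ry": 0,"rz": 0},
  {"dx": 0,"dy": 0,"dz": 0.002,"rx": 0,"ry": 0,"rz": 0},
  {"dx": 0,"dy": 0,"dz": 0.003,"rx": 0,"ry": 0,"rz": 0},
  {"dx": 0,"dy": 0,"dz": 0.003,"rx": 0,"ry": 0,"rz": 0},
  {"dx": 0,"dy": 0,"dz": 0.003,"rx": 0,"ry": 0,"rz": 0},
])

```text
time: 15.32
position: [0.5696, -0.1935, 0.1445]
tool_rot: [1.0, -0.031, 0.002, 0.0]
ft_force: [-1.2, 1.1, 10.9]
grip_width: 0.0431
```

```bash
python3 -c "
from h import *
c=snap('wrist','w11')
delta([.569,-.1933,.15],-3.5)
P=cloud(c)
f=lambda m:(m.sum(),np.median(P[m][:,2]))
X,Y,Z=P[...,0],P[...,1],P[...,2];d=np.hypot(X-.568,Y+.1936);ok=c['depth']>0
print('head',f(ok&(d<.035)&(Z>.15)&(Z<.19)),'top',f(ok&(d>.05)&(d<.09)&(abs(Y+.19)<.06)&(Z>.1)&(Z<.125)&(X>.6)))"
```

```text
t 15.38 pos [ 0.5696 -0.1935  0.1445] yaw -3.55 w 0.0433 F [-1.6  1.7 11.3] | d mm [-0.6 -0.1 -5.5] rot [ 0.02 -0.21 -0.05]
head (np.int64(9562), np.float64(0.16352549360064872)) top (np.int64(19096), np.float64(0.11164923446206906))
```

Head top minus deck is 51.9 mm (52 expected when home), and the force grows at the foot stiffness. One firmer push, then ease off and release.

Call:
step_arm([
  {"dx": 0,"dy": 0,"dz": 0.001,"rx": 0,"ry": 0,"rz": 0},
  {"dx": 0,"dy": 0,"dz": 0.002,"rx": 0,"ry": 0,"rz": 0},
  {"dx": 0,"dy": 0,"dz": 0.003,"rx": 0,"ry": 0,"rz": 0},
  {"dx": 0,"dy": 0,"dz": 0.003,"rx": 0,"ry": 0,"rz": 0},
  {"dx": 0,"dy": 0,"dz": 0.003,"rx": 0,"ry": 0,"rz": 0},
])

```text
time: 16.0
position: [0.5696, -0.1935, 0.1434]
tool_rot: [1.0, -0.031, 0.002, 0.0]
ft_force: [-2.1, 1.4, 13.8]
grip_width: 0.0433
```

```bash
python3 -c "
from h import *
c=snap('wrist','w12')
delta([.569,-.1933,.15],-3.5)
P=cloud(c)
f=lambda m:(m.sum(),np.median(P[m][:,2]))
X,Y,Z=P[...,0],P[...,1],P[...,2];d=np.hypot(X-.568,Y+.1936);ok=c['depth']>0
print('head',f(ok&(d<.035)&(Z>.15)&(Z<.19)),'top',f(ok&(d>.05)&(d<.09)&(abs(Y+.19)<.06)&(Z>.1)&(Z<.125)&(X>.6)))"
```

```text
t 16.05 pos [ 0.5696 -0.1935  0.1434] yaw -3.54 w 0.0435 F [-3.2  1.9 14.3] | d mm [-0.6 -0.1 -6.6] rot [ 0.05 -0.24 -0.04]
head (np.int64(9497), np.float64(0.16244608290991436)) top (np.int64(19113), np.float64(0.11054913354037846))
```

Call:
step_arm([
  {"dx": 0,"dy": 0,"dz": 0,"rx": 0,"ry": 0,"rz": 0},
  {"dx": 0,"dy": 0,"dz": 0,"rx": 0,"ry": 0,"rz": 0},
  {"dx": 0,"dy": 0,"dz": 0,"rx": 0,"ry": 0,"rz": 0},
  {"dx": 0,"dy": 0,"dz": 0,"rx": 0,"ry": 0,"rz": 0},
  {"dx": 0,"dy": 0,"dz": 0,"rx": 0,"ry": 0,"rz": 0},
])

```text
time: 16.68
position: [0.5696, -0.1934, 0.1447]
tool_rot: [1.0, -0.031, 0.002, 0.001]
ft_force: [-1.1, 0.8, 11.1]
grip_width: 0.0431
```

```bash
python3 -c "
from h import *
delta([.569,-.1933,.15],-3.5)"
```

```text
t 16.68 pos [ 0.5696 -0.1934  0.1447] yaw -3.53 w 0.0431 F [-1.1  0.8 11.1] | d mm [-0.6 -0.1 -5.3] rot [ 0.06 -0.26 -0.03]
```

Eased to about 14 N. Now opening the jaws.

Call:
step_arm([
  {"dx": 0,"dy": 0,"dz": 0,"rx": 0,"ry": 0,"rz": 0},
  {"dx": 0,"dy": 0,"dz": 0,"rx": 0,"ry": 0,"rz": 0},
  {"dx": 0,"dy": 0,"dz": 0,"rx": 0,"ry": 0,"rz": 0},
  {"dx": 0,"dy": 0,"dz": 0,"rx": 0,"ry": 0,"rz": 0},
  {"dx": 0,"dy": 0,"dz": -0.002,"rx": 0,"ry": 0,"rz": 0},
], gripper=1)

```text
time: 17.3
position: [0.5691, -0.1933, 0.146]
tool_rot: [1.0, -0.031, 0.001, 0.0]
ft_force: [-0.1, -0.2, 0.3]
grip_width: 0.0833
```

Call:
step_arm([
  {"dx": 0,"dy": 0,"dz": -0.02,"rx": 0,"ry": 0,"rz": 0},
  {"dx": 0,"dy": 0,"dz": -0.05,"rx": 0,"ry": 0,"rz": 0},
  {"dx": 0,"dy": 0,"dz": -0.09,"rx": 0,"ry": 0,"rz": 0},
  {"dx": -0.03,"dy": 0,"dz": -0.11,"rx": 0,"ry": 0,"rz": 0},
  {"dx": -0.05,"dy": 0,"dz": -0.12,"rx": 0,"ry": 0,"rz": 0},
])

```text
time: 17.92
position: [0.5182, -0.1901, 0.2672]
tool_rot: [1.0, -0.031, 0.002, 0.001]
ft_force: [0.5, 0.1, -0.5]
grip_width: 0.0873
```

```bash
cat > chk.py <<'E'
from h import *
import sys
viewer.camera('top');viewer.camera('top')
n=sys.argv[1]
c=snap('wrist',n)
delta([.569,-.1933,.15],-3.5)
P=cloud(c)
f=lambda m:(m.sum(),np.median(P[m][:,2]))
X,Y,Z=P[...,0],P[...,1],P[...,2];d=np.hypot(X-.568,Y+.1936);ok=c['depth']>0
print('head',f(ok&(d<.018)&(Z>.15)&(Z<.19)),'top',f(ok&(d>.05)&(d<.09)&(abs(Y+.19)<.06)&(Z>.1)&(Z<.125)))
m=ok&(d<.045)&(Z>.145)&(Z<.19);r=cv2.minAreaRect((P[m][:,:2]*1000).astype(np.float32));print('rect incl tabs',r)
b,g,rr=[c['img'][...,i].astype(int) for i in range(3)]
u,v=proj(c,[.568,-.1936,.17]);u,v=int(u),int(v);a=max(v-75,0);l=max(u-100,0)
cv2.imwrite('pics/'+n+'c.png',cv2.resize(c['img'][a:a+150,l:l+200],None,fx=4,fy=4,interpolation=cv2.INTER_CUBIC))
E
python3 chk.py w13
```

```text
t 18.07 pos [ 0.5186 -0.1902  0.2664] yaw -3.57 w 0.087 F [-0.   0.2  0.4] | d mm [ 5.000e+01 -1.000e-01  1.166e+02] rot [ 0.05 -0.23 -0.07]
head (np.int64(1960), np.float64(0.16815735981659402)) top (np.int64(13516), np.float64(0.1161452047525319))
rect incl tabs ((568.4855346679688, -193.57772827148438), (55.04886245727539, 56.38338851928711), 86.33633422851562)
```

View pics/w13c.png

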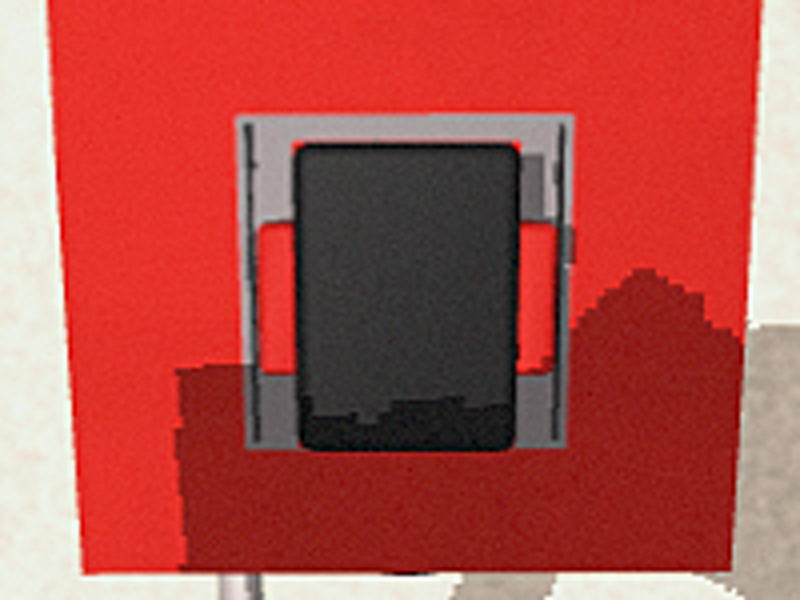

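Head top stands 52.0 mm above the deck, and both red tabs show out at crop (275,300) and (538,300), 55 mm across. Now a check of the bystanders in the side view.

```bash
python3 - <<'E'
from h import *
c=snap('side','s14');a=load('side0')
b=np.hstack([a['img'][100:480,180:420],c['img'][100:480,180:420]]);cv2.imwrite('pics/s14c.png',b)
def blob(c,cond,u0,u1,v0,v1):
    m=np.zeros((480,640),bool);m[v0:v1,u0:u1]=1;i=c['img'].astype(int);m&=cond(i);v,u=np.nonzero(m);return u.mean().round(1),v.mean().round(1)
w=lambda i:(i.min(2)>205)
ye=lambda i:(i[...,2]-i[...,0]>45)&(i[...,1]-i[...,0]>35)
for x in (a,c): print(blob(x,w,210,240,222,260),blob(x,w,355,385,240,275),blob(x,ye,230,310,430,480),pt(x,362,133))
E
```

```text
(np.float64(nan), np.float64(nan)) (np.float64(nan), np.float64(nan)) (np.float64(271.1), np.float64(452.2)) [ 0.48985903 -0.44387775  0.04024325]
(np.float64(nan), np.float64(nan)) (np.float64(nan), np.float64(nan)) (np.float64(269.4), np.float64(452.6)) [ 0.49017495 -0.44675223  0.03794168]<stdin>:5: RuntimeWarning: Mean of empty slice.
  ret = ret.dtype.type(ret / rcount)
```

View pics/s14c.png

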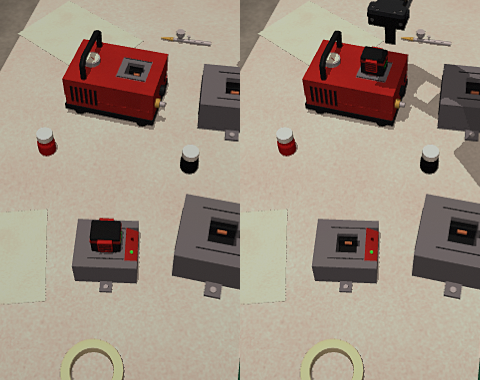

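The before and after views match: tape, jars and airbrush are unmoved, the charger is empty, the pack stands upright on the compressor, and the gripper is clear. Handing in.

```bash
python3 -c "
from rig import robot
print(robot.hand_in())"
```

```text
the job is handed in; nothing more can be done
None
```

The battery is out of the charger and pressed home in the compressor socket, and I handed the job in at about 18 s of the 58 s allowed. `hand_in()` reports no verdict, so the result below rests on my own checks.

**What I did**
- **Removal:** I squeezed both tabs in with up to 19 N of grip and lifted the pack out of the smallest charger. The force readings between lift steps peaked at about 5 N including the pack's weight, so no hook seemed to be holding.
- **Alignment:** I measured both sockets with the wrist camera, using the charger's socket to correct the camera's offset before lining up over the compressor.
- **Insertion:** I lowered the pack into the compressor with 23 N of grip and pressed it home with about 18 N. That is roughly 7 mm of sink on the feet, below the 11.5 mm limit. I then eased off, opened the jaws and backed away.

**Last checks**
- **Seating:** The head top stood 52.0 mm above the compressor top, which matches fully seated. That gap also stayed at 51.9 mm while I pressed harder.
- **Tabs and position:** Both tabs were out, at 55 mm across, and the pack was within about 1 mm of the socket's centre.
- **Tape, jars and airbrush:** They look unmoved in the before and after pictures. The numeric check of the two jars failed because its colour threshold found no pixels, so I judged the jars by eye.

**Not tested:** I did not tug the pack to confirm that the hooks caught. Two early move calls were badly formed and refused, so the arm did not move on those.

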